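Fit the cutter head into the desk pencil sharpener and hold it down

TASK

Take the black cap off the collar on top of the desk pencil sharpener and set it down, upright and wholly on the square cork mat. Then take the head with the flat-sided grip from the wooden rack, turn it until its four splines mesh with the slots of the sharpener's socket, slide it fully home and keep it pressed down against the ejector spring: finish while still holding it there, so that the lock can be closed. Leave the round-knobbed head in the rack and the other things on the counter where they are.

Things in the scene. Friction and masses are not known exactly. Their poses are not given: they have to be found in the camera images.
- sharpener: Fixed grey desk pencil sharpener, a box 140 (x) x 110 (y) x 90 mm high; origin at the centre of its underside. In the middle of its top an upright aluminium collar (outer diameter 48, inner 40) rises 10 mm further, its rim 100 mm above the counter; the cap covers it at the start.
- socket (a point): Centre of the collar's mouth, level with its rim (100 mm above the counter). Inside the collar, its top 1 mm below the rim, is a steel hub with a cross of four slots, each 10 mm wide, running from the centre to the collar; the point's x and y point along the slots, at any angle to the housing. Friction holds the hub (0.25 N m); it turns only when twisted firmly.
- ejector (a joint): Travel (m) of the black spring-loaded ejector at the bottom of the socket, 0 at rest with its face 16 mm below the collar's rim, growing as it is pressed down; it stands at about 0.018 when the head is home. It pushes back with 4 N at 0 and about 8.5 N at 0.018, and lifts the head out again if it is let go.
- cap_grip (a point): Centre of the upright fin on the black plastic cap, at half the fin's height (29 mm above the cap's lower rim); fin 38 mm long (x) x 16 mm thick (y), from 12 to 46 mm above the lower rim. The cap is a round upturned cup, diameter 60 mm, 12 mm high below the fin, 60 g, with an 8 mm deep skirt (inner diameter 53) round the collar: lift it straight up at least 10 mm.
- cap_foot (a point): Centre of the cap's lower rim (29 mm below cap_grip); z axis up when the cap is upright.
- mat: Fixed square cork mat 110 x 110 x 4 mm, where the cap goes; origin at the centre of its underside, x and y along its sides.
- rack: Fixed light wooden block 75 (x) x 170 (y) x 46 mm high with two round wells (diameter 37, 40 deep) at y = -43 and +43 mm; origin at the centre of its underside. One well holds the head with the flat-sided grip, the other the round-knobbed head; which is which changes.
- cutter_grip (a point): Head to fit: centre of its flat-sided grey grip (42 mm along x, 24 thick along y, 36 high), 24 mm above the underside of its flange. Steel flange (diameter 48, 6 thick) rests on the rack; below it a stem with four splines in a cross along the point's x and y (28 mm across, 7 wide, 26 long), then a round tapered pilot, diameter 7, reaching 8 mm below the splines. About 0.16 kg.
- cutter_flange (a point): Centre of the underside of the flange of the head to fit (24 mm below cutter_grip), same axes. It meets point socket when home: flange lying on the collar's rim, 34 mm of stem inside.
- round_head_top (a point): Top centre of the other head, with a round grey knob (diameter 30, 30 high) on a like flange and a smooth round stem: it stays in its well.
- cutter: The whole head to fit; origin at the tip of its pilot, 58 mm below cutter_grip.
- cap: The whole cap; origin at the centre of its lower rim.
- pencil_cup: Dark steel cup with pencils, diameter 76, 95 high (pencils to 180); origin at the underside. Not to be moved.
- glue_stick: White upright glue stick, diameter 28, 95 high; origin at the underside. Not to be moved.
- eraser: White eraser 55 x 22 x 13 mm; origin at the underside. Not to be moved.
- stapler: Black stapler 135 (x) x 34 x 62 mm high; origin at the underside. Not to be moved.
- tape_dispenser: Black tape dispenser 130 (x) x 50 x 80 mm high; origin at the underside. Not to be moved.
- pencil_tray: Cardboard tray of pencils 180 (x) x 50 x 21 mm high; origin at the underside. Not to be moved.
Things that resemble listed ones, but are neither listed nor needed, are in the scene too. Leave any orange or red look-alike of the cap alone. Leave any turquoise look-alike of the cutter alone.

How it is judged:
By the outcome, as a careful person would: the job done as asked, in the order asked, and still so for the second after the job is handed in, while the arm keeps its last pose, push and grip.
It also fails if it takes over 64 s, if anything falls off the work surface, if the arm or the gripper's body presses on something with over 40 N, if the wrist force passes 120 N, or if a joint passes its speed limit or range.

ROBOT

A 6-joint arm with a two-finger parallel gripper is mounted at the origin on the work surface. World frame = base frame: x ahead of the robot, y to its left, z up, the work surface at z = 0. Lengths are in m, angles in rad, forces in N, time in s.
With the tool pointing down it reaches from about 0.35 to 0.775 m from the base axis. Payload 7.3 kg.
Tool frame: the origin (TCP) lies at the very end of the fingers, on their centre line; the grasp point (between the pads) lies 19 mm behind it; z points along the fingers, y is the line along which they close (so a half turn about z gives the same grasp; the last joint's range is limited). The gripper opens to 92 mm and grips with 3 to 60 N. Pads are 19 mm wide; open, the fingers measure 130 mm over their backs; the gripper's body (75 mm by 190 mm) begins 47 mm behind the grasp point.
Start: joints at [1.096, 0.342, 1.524, -0, 1.275, -0.146], TCP at [0.17, 0.497, 0.227] pointing down, gripper open.
Joint ranges: [-2.53, 2.53], [-0.77, 2.02], [0.04, 2.7], [-1, 4.14], [0.28, 2.66], [-3.11, 3.11]. Speed limits (rad/s): [2.57, 2.57, 3.14, 3.14, 3.14, 3.14].

INTERFACE

Orientations are given as [roll, pitch, yaw] about the fixed x, y, z axes, in that order (R = Rz(yaw) Ry(pitch) Rx(roll)).
In Python, from cell import observe, read_camera, get_calibration, hand_in, search_frame gives the robot as it stands.
- The arm moves only by the tool step_arm, never from a script. Its argument "commands" is a list of rows, each an object with "translation": the shift along the tool's x, y, z in mm, a list of three; "roll": the turn about the tool's z in rad. In form: [{"translation": [x, y, z], "roll": roll}, ...]. A call has 1 to 20 rows; each row shifts and turns the commanded pose from where the row before left it, along the tool's axes as they then stand; what a row does not reach is not made up. A row lasts 1/12 s, in which the tool goes at most 41.7 mm and 7.16 degrees, less where a joint would pass 70% of its speed; a pose out of reach is approached as far as the arm can. A call is refused whole if a number of a shift passes 41.7 or a number of a turn 0.125, either way. A call with a gripper value outside its range is refused whole. "fingers" is the opening, from 0 (shut) to 1 (fully open), set as the call begins (left out, the last holds). The fingers move at their own pace and stop on an object; "grip_force" is the grip in N (left out, the last holds). Time passes only in rows, so rows that do not move let the fingers close. It gives the time, the measured TCP pose, the force, the opening and the grip force at its end, in the units of the state.
- observe(): the state, without advancing time (a new reading comes with each control period).
- read_camera(name): name is "scene" or "top" or "wrist"; returns the picture (420x560x3 uint8, red, green, blue); there is no depth.
- get_calibration(name): a dict with "camera_matrix" (3x3 intrinsics, pixels), "world_from_camera" (4x4, takes a point from camera to world coordinates). Camera axes: x right, y up, looking along -z (the intrinsics and any distortion apply to the point x, -y, -z); pixel columns grow to the right and rows downward; lengths in m; the calibration is good to about 2 mm. A picture is of the moment at which its call begins: read the wrist's pose just before it. get_calibration takes no time and is no camera call; for the wrist camera it gives the pose at the moment of the call.
- hand_in(): hands the job in; it is judged then, once.
Trained networks look in the newest picture that a camera, given by its name, has taken for a name from the list of things; names that differ only in an ending like _2 or _b are one class to them, and where a whole thing is asked for, a point or a joint stands for the part that bears it (a point fixed in the world has none). Each returns a list of dicts, best first, with "confidence" (0 to 1); they miss things now and then, are a little off and sometimes report something else, mostly with a low value. They report only what shows in the picture. A call takes as long as a camera call. They do not tell look-alikes from the thing itself.
- search_frame(camera, name): "at" ([x, y, z] in m, in world coordinates, good to about 4 mm: the middle of the surface that is visible of it).
The state is a dict: "time": time; "qpos": joint angles; "qvel": joint speeds; "joint_efforts": joint torques, N m; "tool_pos": TCP position; "tool_rot": TCP orientation; "contact_force": force on the tool from outside, world axes, zero at the start; "torque": the same for the moment, N m; "opening": finger opening in m; "grip_force": force on a finger pad.
Only numpy, scipy, OpenCV 4.12 (cv2) and the standard library are available. Lean on these libraries where they do the work, as an engineer would, in place of code of your own. Each camera call takes 0.05 s, during which the arm holds its last target. There are 200 camera calls.

## Working session

There is one attempt and no reset: what is moved stays moved. The work goes in short steps, Python scripts to look and compute and a tool call to move; the robot and the scene stay as the last step left them, time stands still between calls to the robot, and variables do not carry over. Pictures are saved under pics/ and viewed, at most 10 in all, crops included, and the job is handed in when it is done.

Besides the shell and the picture viewer there is one more tool, called after "Call:" in YAML: its name, and indented under it one key for each argument. step_arm: Moves the arm, as the interface text tells. Its arguments: {"type":"object","properties":{"commands":{"type":"array"},"fingers":{"type":"number"},"grip_force":{"type":"number"}},"required":["commands"]}

```bash
mkdir -p pics; ls; python3 - <<'E'
from cell import *
import cv2,numpy as np
s=observe();print(s['time'],s['tool_pos'],s['tool_rot'],s['opening'])
for c in ['scene','top']:
    im=read_camera(c);cv2.imwrite(f'pics/{c}0.png',im[:,:,::-1])
    K=get_calibration(c);print(c,K)
for n in ['sharpener','cap_grip','cap','mat','rack','cutter_grip','round_head_top','socket','cutter']:
    for c in ['top','scene']:
        print(n,c,[(np.round(d['at'],3).tolist(),round(d['confidence'],2)) for d in search_frame(c,n)][:4])
E
```

```text
pics
0.0 [0.16931601 0.49651877 0.22603364] [-3.14004124e+00 -2.33071489e-04  2.81279217e+00] 0.09154634491402944
scene {'camera_matrix': array([[519.3906116 ,   0.        , 278.54694814],
       [  0.        , 519.3906116 , 208.56022962],
       [  0.        ,   0.        ,   1.        ]]), 'world_from_camera': array([[-0.03139709, -0.79296868,  0.60845287,  1.22191407],
       [ 0.99942593, -0.03265976,  0.00900793,  0.03832425],
       [ 0.01272892,  0.6083864 ,  0.79353888,  0.93250513],
       [ 0.        ,  0.        ,  0.        ,  1.        ]])}
top {'camera_matrix': array([[422.58570259,   0.        , 283.39030881],
       [  0.        , 422.58570259, 209.77803312],
       [  0.        ,   0.        ,   1.        ]]), 'world_from_camera': array([[-0.0076249 ,  0.98302657, -0.18330472,  0.40725335],
       [-0.99988877, -0.00984486, -0.01120381,  0.01577705],
       [-0.01281826,  0.18319891,  0.9829923 ,  0.92411716],
       [ 0.        ,  0.        ,  0.        ,  1.        ]])}
sharpener top [([0.536, -0.026, 0.092], 0.56)]
sharpener scene [([0.598, -0.022, 0.088], 0.85)]

[... 547 characters left out ...]
op [([0.472, 0.29, 0.047], 0.66), ([0.746, 0.19, 0.07], 0.16)]
rack scene [([0.5, 0.294, 0.046], 0.8)]
cutter_grip top [([0.608, 0.303, 0.028], 0.91), ([0.484, 0.251, 0.096], 0.56), ([0.385, -0.043, 0.098], 0.41)]
cutter_grip scene [([0.494, 0.252, 0.07], 0.64), ([0.616, 0.302, 0.03], 0.64), ([0.384, 0.139, 0.011], 0.2)]
round_head_top top [([0.468, 0.329, 0.063], 0.95), ([0.549, -0.018, 0.104], 0.55), ([0.481, 0.249, 0.093], 0.51)]
round_head_top scene [([0.472, 0.33, 0.062], 0.85)]
socket top []
socket scene []
cutter top [([0.608, 0.301, 0.032], 0.75), ([0.536, -0.026, 0.089], 0.61), ([0.483, 0.249, 0.091], 0.56)]
cutter scene [([0.496, 0.251, 0.075], 0.71), ([0.615, 0.303, 0.032], 0.63)]
```

```bash
python3 - <<'E'
import cv2,numpy as np
a=cv2.imread('pics/scene0.png');b=cv2.imread('pics/top0.png')
cv2.imwrite('pics/both0.png',cv2.resize(np.hstack([a,b]),(800,300),interpolation=cv2.INTER_AREA))
cv2.imwrite('pics/top_big.png',cv2.resize(b,(800,600),interpolation=cv2.INTER_CUBIC))
E
```

```text
(no output)
```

View pics/top_big.png

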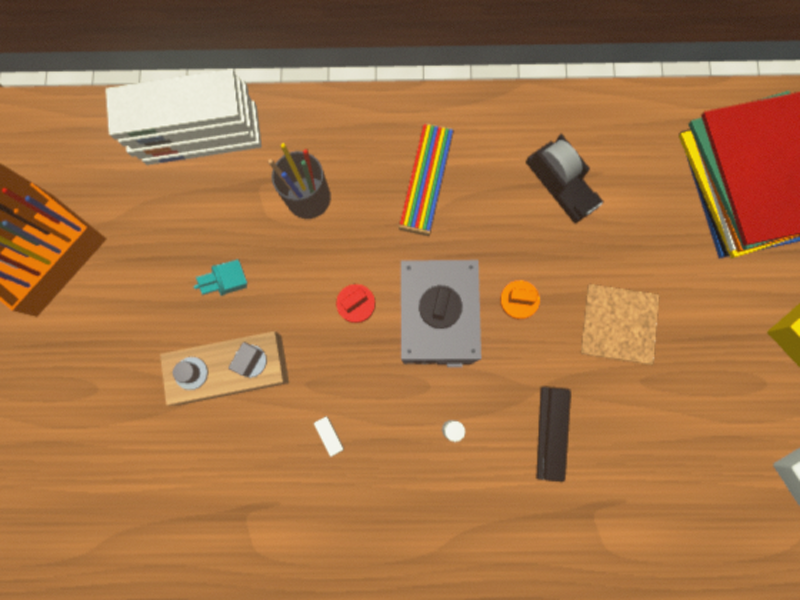

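View pics/scene0.png

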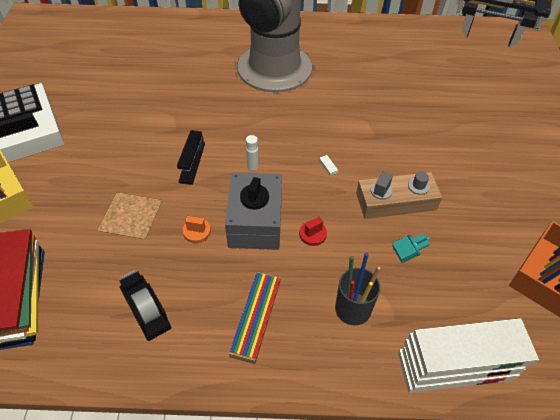

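Top picture (800×600 px): three cap look-alikes. Black at (440,305) is on the sharpener's collar, red at (355,303) and orange at (520,298) lie on the counter. The black one is meant. Two head candidates: the grey flat-sided grip in the rack at (247,360) and the turquoise look-alike lying at (225,278). The rack one is meant, and the round knob at (187,372) stays. The mat is at (620,323).

```bash
cat > h.py <<'E'
from cell import *
import cv2,numpy as np
from scipy.spatial.transform import Rotation as Ro
def R(): return Ro.from_euler('xyz',observe()['tool_rot']).as_matrix()
def go(p,yaw=None):
    s=observe();r=R();d=np.array(p)-s['tool_pos']
    print('t',round(s['time'],2),'pos',np.round(s['tool_pos'],4),'rot',np.round(s['tool_rot'],3),'tool mm',np.round(r.T@d*1000,1),end=' ')
    if yaw is not None: print('roll',np.round(-((yaw-s['tool_rot'][2]+np.pi)%(2*np.pi)-np.pi),3),end='')
    print()
def pix2plane(c,uv,z,T=None):
    k=get_calibration(c);K=k['camera_matrix'];T=k['world_from_camera'] if T is None else T
    uv=np.atleast_2d(uv).astype(float)
    ray=np.c_[(uv[:,0]-K[0,2])/K[0,0],-(uv[:,1]-K[1,2])/K[1,1],-np.ones(len(uv))]@T[:3,:3].T
    o=T[:3,3];return o+ray*((z-o[2])/ray[:,2])[:,None]
def proj(c,P,T=None):
    k=get_calibration(c);K=k['camera_matrix'];T=k['world_from_camera'] if T is None else T
    q=(np.atleast_2d(P)-T[:3,3])@T[:3,:3];return np.c_[K[0,2]+K[0,0]*q[:,0]/-q[:,2],K[1,2]+K[1,1]*-q[:,1]/-q[:,2]]
E
python3 - <<'E'
from h import *
k=get_calibration('wrist');T=k['world_from_camera'];s=observe()
print(k['camera_matrix'],'cam in tool',R().T@(T[:3,3]-s['tool_pos']));print(R().T@T[:3,:3])
go([0.555,-0.02,0.23],3.1)
a=cv2.imread('pics/top0.png');
c1=a[180:260,230:390];c2=a[180:290,110:210]
cv2.imwrite('pics/cand.png',np.hstack([cv2.resize(c1,(480,240),interpolation=cv2.INTER_CUBIC),cv2.resize(c2,(218,240),interpolation=cv2.INTER_CUBIC)]))
E
```

```text
[[314.68058612   0.         284.25711801]
 [  0.         314.68058612 206.1090698 ]
 [  0.           0.           1.        ]] cam in tool [ 7.85046740e-02  1.30630550e-05 -1.58192756e-01]
[[ 3.04115199e-05  9.58040127e-01  2.86634113e-01]
 [ 9.99999795e-01 -2.12610834e-04  6.04527473e-04]
 [ 6.40103095e-04  2.86634036e-01 -9.58039936e-01]]
t 1.0 pos [0.1695 0.4969 0.2267] rot [3.142 0.    2.813] tool mm [-531.7 -364.7   -3.3] roll -0.287
```

View pics/cand.png

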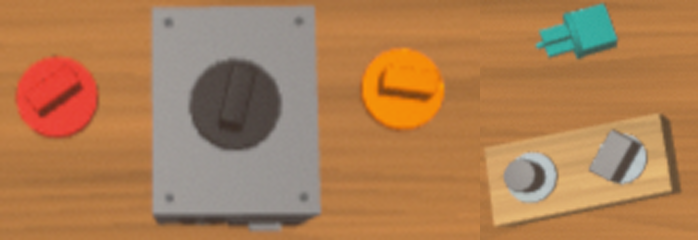

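The crop confirms it: black cap on the collar at (235,103), and the grey flat-sided head in the rack well at (618,157).

Call:
step_arm:
  commands:
    - {"translation":[-31.3,-21.4,0],"roll":0}
    - {"translation":[-31.3,-21.4,0],"roll":0}
    - {"translation":[-31.3,-21.4,0],"roll":0}
    - {"translation":[-31.3,-21.4,0],"roll":0}
    - {"translation":[-31.3,-21.4,0],"roll":0}
    - {"translation":[-31.3,-21.4,0],"roll":0}
    - {"translation":[-31.3,-21.4,0],"roll":0}
    - {"translation":[-31.3,-21.4,0],"roll":0}
    - {"translation":[-31.3,-21.4,0],"roll":0}
    - {"translation":[-31.3,-21.4,0],"roll":0}
    - {"translation":[-31.3,-21.4,0],"roll":0}
    - {"translation":[-31.3,-21.4,0],"roll":0}
    - {"translation":[-31.3,-21.4,0],"roll":0}
    - {"translation":[-31.3,-21.4,0],"roll":0}
    - {"translation":[-31.3,-21.4,0],"roll":0}
    - {"translation":[-31.3,-21.4,0],"roll":0}
    - {"translation":[-31.3,-21.4,0],"roll":0}
    - {"translation":[0,0,0],"roll":-0.096}
    - {"translation":[0,0,0],"roll":-0.096}
    - {"translation":[0,0,0],"roll":-0.096}
  fingers: 1

```text
time: 2.67
tool_pos: [0.5559, -0.0201, 0.2262]
tool_rot: [3.141, -0.001, 3.104]
contact_force: [-0.6, 0.2, 0.1]
opening: 0.0916
grip_force: 0.0
```

```bash
python3 - <<'E'
from h import *
go([0.555,-0.02,0.23],3.1)
T=get_calibration('wrist')['world_from_camera'];np.save('T1.npy',T)
im=read_camera('wrist');cv2.imwrite('pics/w1.png',im[:,:,::-1])
for n in ['cap_grip','cap','sharpener']:print(n,[(np.round(d['at'],3).tolist(),round(d['confidence'],2)) for d in search_frame('wrist',n)][:4])
E
```

```text
t 2.67 pos [ 0.5559 -0.0201  0.2262] rot [ 3.141e+00 -1.000e-03  3.104e+00] tool mm [ 0.9  0.1 -3.8] roll 0.004
cap_grip [([0.548, -0.018, 0.104], 0.92), ([0.572, 0.101, 0.014], 0.79), ([0.573, -0.144, 0.014], 0.76)]
cap [([0.547, -0.026, 0.098], 0.71), ([0.57, 0.098, 0.016], 0.65), ([0.571, -0.144, 0.012], 0.63), ([0.541, -0.297, 0.004], 0.37)]
sharpener [([0.533, -0.025, 0.09], 0.82), ([0.754, -0.002, 0.026], 0.72)]
```

View pics/w1.png

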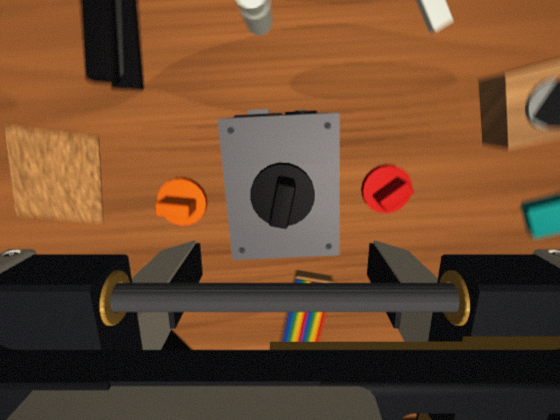

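Wrist picture: black cap disk centred at about (282,195), with the fin pointing slightly right of vertical around (286,200). Mat lies at (55,173), red and orange caps on either side.

```bash
python3 - <<'E'
from h import *
T=np.load('T1.npy');im=cv2.imread('pics/w1.png');g=im.max(2)
m=((g<75).astype(np.uint8));m[:150]=0;m[240:]=0;m[:,:235]=0;m[:,330:]=0
c=max(cv2.findContours(m,0,1)[0],key=cv2.contourArea)
e=cv2.fitEllipse(cv2.convexHull(c));print(e)
print('disk centre',pix2plane('wrist',e[0],0.103,T))
crop=g[150:245,235:330].astype(float);crop=np.clip(crop*4,0,255).astype(np.uint8)
cv2.imwrite('pics/w1c.png',cv2.resize(crop,None,fx=6,fy=6,interpolation=cv2.INTER_CUBIC))
E
```

```text
((281.96807861328125, 194.5562744140625), (63.43075942993164, 65.18212127685547), 3.8409180641174316)
disk centre [[ 0.55023526 -0.02191004  0.103     ]]
```

View pics/w1c.png

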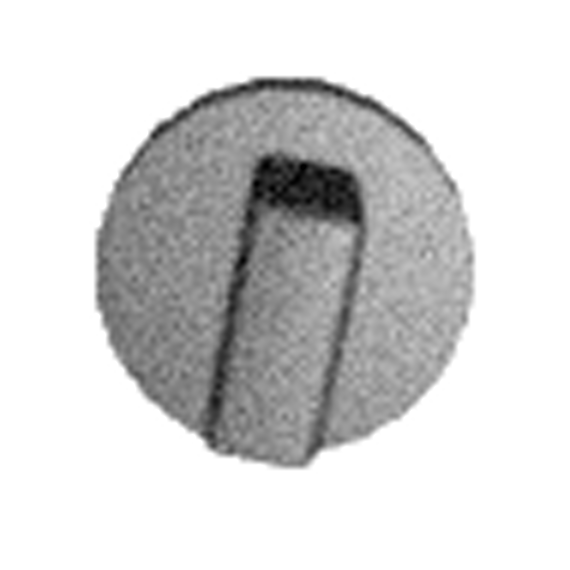

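The fin's top face in the crop has corners near (250,205), (362,218), (308,462) and (207,447).

```bash
python3 - <<'E'
from h import *
T=np.load('T1.npy');q=np.array([[250,205],[362,218],[308,462],[207,447]])/6+[235,150]
P=pix2plane('wrist',q,0.138,T);print(P)
a=(P[2]+P[3]-P[0]-P[1])/2;print('c',P.mean(0),'len',np.linalg.norm(a),'ang',np.arctan2(a[1],a[0]))
go([*P.mean(0)[:2],0.15],np.arctan2(a[1],a[0])+np.pi)
# mat corners from top image
b=cv2.imread('pics/top0.png')
hsv=cv2.cvtColor(b,cv2.COLOR_BGR2HSV);print(hsv[226,434],hsv[226,480])
E
```

```text
[[ 0.53246045 -0.02519     0.138     ]
 [ 0.53479769 -0.01030418  0.138     ]
 [ 0.56923703 -0.01876128  0.138     ]
 [ 0.56650009 -0.03267445  0.138     ]]
c [ 0.55074882 -0.02173248  0.138     ] len 0.03515502951050448 ang -0.22872106905294864
t 2.87 pos [ 0.5556 -0.0192  0.2267] rot [3.142 0.    3.098] tool mm [ 4.7 -2.8 76.7] roll 0.185
[ 16 142 214] [ 14 163 183]
```

Call:
step_arm:
  commands:
    - {"translation":[5,-2.6,0],"roll":0}
    - {"translation":[0,0,0],"roll":0.093}
    - {"translation":[0,0,0],"roll":0.092}
    - {"translation":[0,0,27],"roll":0}
    - {"translation":[0,0,27],"roll":0}
    - {"translation":[0,0,27],"roll":0}
    - {"translation":[0,0,22],"roll":0}
    - {"translation":[0,0,12],"roll":0}
    - {"translation":[0,0,3],"roll":0}
    - {"translation":[0,0,0],"roll":0}
  fingers: 1

```text
time: 3.7
tool_pos: [0.5499, -0.0215, 0.1082]
tool_rot: [-3.142, -0.002, 2.915]
contact_force: [0.5, -0.5, 0.2]
opening: 0.0922
grip_force: 0.0
```

Call:
step_arm:
  commands:
    - {"translation":[0,0,0],"roll":0}
    - {"translation":[0,0,0],"roll":0}
    - {"translation":[0,0,0],"roll":0}
    - {"translation":[0,0,0],"roll":0}
    - {"translation":[0,0,0],"roll":0}
    - {"translation":[0,0,0],"roll":0}
    - {"translation":[0,0,0],"roll":0}
    - {"translation":[0,0,0],"roll":0}
  fingers: 0
  grip_force: 20

```text
time: 4.37
tool_pos: [0.5505, -0.0216, 0.1088]
tool_rot: [3.141, 0.0, 2.916]
contact_force: [-0.6, -0.5, 0.4]
opening: 0.043
grip_force: 0.0
```

Call:
step_arm:
  commands:
    - {"translation":[0,0,0],"roll":0}
    - {"translation":[0,0,0],"roll":0}
    - {"translation":[0,0,0],"roll":0}
    - {"translation":[0,0,0],"roll":0}
    - {"translation":[0,0,0],"roll":0}
    - {"translation":[0,0,0],"roll":0}
    - {"translation":[0,0,0],"roll":0}
    - {"translation":[0,0,0],"roll":0}
  fingers: 0

```text
time: 5.03
tool_pos: [0.5505, -0.0216, 0.1087]
tool_rot: [3.141, -0.0, 2.916]
contact_force: [0.9, 0.2, -0.3]
opening: 0.016
grip_force: 19.9
```

```bash
python3 - <<'E'
from h import *
b=cv2.imread('pics/top0.png').astype(int)
# mat: edges in 560x420 top picture, viewed corners (800 scale /1.4286)
hsv=cv2.cvtColor(b.astype(np.uint8),cv2.COLOR_BGR2HSV);m=((hsv[...,2]>195)).astype(np.uint8);m[:195]=0;m[260:]=0;m[:,:402]=0;m[:,468:]=0
m=cv2.morphologyEx(m,cv2.MORPH_CLOSE,np.ones((3,3)))
c=max(cv2.findContours(m,0,1)[0],key=cv2.contourArea);r=cv2.minAreaRect(c);print(r)
print(pix2plane('top',[r[0]],0.004),pix2plane('top',cv2.boxPoints(r),0.004))
E
```

```text
((437.012451171875, 226.720703125), (57.48994827270508, 48.53608703613281), 8.880659103393555)
[[ 0.53775363 -0.30963098  0.004     ]] [[ 0.49559192 -0.23696701  0.004     ]
 [ 0.60184471 -0.2599193   0.004     ]
 [ 0.5805554  -0.38339806  0.004     ]
 [ 0.475324   -0.35805396  0.004     ]]
```

Call:
step_arm:
  commands:
    - {"translation":[0,0,-5],"roll":0}
    - {"translation":[0,0,-10],"roll":0}
    - {"translation":[0,0,-25],"roll":0}
    - {"translation":[0,0,-30],"roll":0}
    - {"translation":[0,0,-15],"roll":0}
    - {"translation":[-6.5,-34.4,0],"roll":0}
    - {"translation":[-6.5,-34.4,0],"roll":0}
    - {"translation":[-6.5,-34.4,0],"roll":0}
    - {"translation":[-6.5,-34.4,0],"roll":0}
    - {"translation":[-6.5,-34.4,0],"roll":0}
    - {"translation":[-6.5,-34.4,0],"roll":0}
    - {"translation":[-6.5,-34.4,0],"roll":0}
    - {"translation":[-6.5,-34.4,0],"roll":0}
    - {"translation":[0,0,0],"roll":0}

```text
time: 6.2
tool_pos: [0.5387, -0.3079, 0.1943]
tool_rot: [-3.138, 0.002, 2.911]
contact_force: [0.1, 0.6, -1.1]
opening: 0.0159
grip_force: 19.9
```

```bash
python3 - <<'E'
from h import *
go([0.540,-0.302,0.0225])
T=get_calibration('wrist')['world_from_camera'];np.save('T2.npy',T)
im=read_camera('wrist');cv2.imwrite('pics/w2.png',im[:,:,::-1]);t=read_camera('top');cv2.imwrite('pics/t2.png',t[:,:,::-1])
cv2.imwrite('pics/w2t.png',cv2.resize(np.hstack([im[:,:,::-1],t[:,:,::-1][:,140:500]]),(788,360)))
for c in['wrist','top']:
  for n in ['mat','cap']:print(c,n,[(np.round(d['at'],3).tolist(),round(d['confidence'],2)) for d in search_frame(c,n)][:4])
E
```

```text
t 6.2 pos [ 0.5387 -0.3079  0.1943] rot [-3.138e+00  2.000e-03  2.911e+00] tool mm [  0.4   6.6 171.8] 
wrist mat [([0.53, -0.294, 0.001], 0.82)]
wrist cap [([0.572, -0.155, 0.013], 0.94), ([0.52, -0.303, 0.186], 0.66)]
top mat [([0.534, -0.297, 0.0], 0.77), ([0.524, -0.287, 0.191], 0.59), ([0.547, -0.024, 0.088], 0.22)]
top cap [([0.57, -0.146, 0.012], 0.97), ([0.571, 0.1, 0.016], 0.73), ([0.518, -0.293, 0.192], 0.62)]
```

View pics/w2t.png

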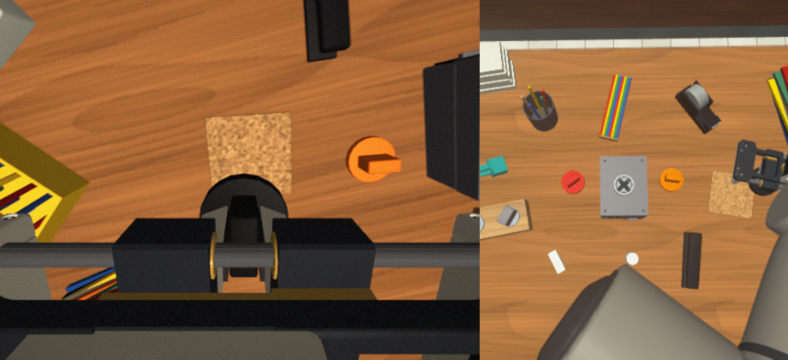

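Cap is held at (245,210) above the mat (208–292, 112–190). In the top view the uncovered socket shows its X-shaped slots at (623,184).

Call:
step_arm:
  commands:
    - {"translation":[0,6.5,20],"roll":0}
    - {"translation":[0,0,30],"roll":0}
    - {"translation":[0,0,30],"roll":0}
    - {"translation":[0,0,30],"roll":0}
    - {"translation":[0,0,25],"roll":0}
    - {"translation":[0,0,15],"roll":0}
    - {"translation":[0,0,8],"roll":0}
    - {"translation":[0,0,5],"roll":0}
    - {"translation":[0,0,0],"roll":0}
    - {"translation":[0,0,0],"roll":0}

```text
time: 7.33
tool_pos: [0.5418, -0.2951, 0.0318]
tool_rot: [-3.141, 0.002, 2.916]
contact_force: [1.3, -0.3, -0.2]
opening: 0.016
grip_force: 19.9
```

Call:
step_arm:
  commands:
    - {"translation":[0,-6,0],"roll":0}
    - {"translation":[0,0,5],"roll":0}
    - {"translation":[0,0,3],"roll":0}
    - {"translation":[0,0,2],"roll":0}
    - {"translation":[0,0,0.5],"roll":0}
    - {"translation":[0,0,0],"roll":0}

```text
time: 7.83
tool_pos: [0.5396, -0.3012, 0.0207]
tool_rot: [-3.141, 0.0, 2.916]
contact_force: [-2.2, 0.9, 3.9]
opening: 0.0158
grip_force: 20.0
```

Call:
step_arm:
  commands:
    - {"translation":[0,0,0],"roll":0}
    - {"translation":[0,0,0],"roll":0}
    - {"translation":[0,0,0],"roll":0}
    - {"translation":[0,0,0],"roll":0}
    - {"translation":[0,0,0],"roll":0}
    - {"translation":[0,0,-10],"roll":0}
    - {"translation":[0,0,-30],"roll":0}
    - {"translation":[0,0,-40],"roll":0}
    - {"translation":[0,0,-40],"roll":0}
    - {"translation":[0,0,-40],"roll":0}
    - {"translation":[0,0,-40],"roll":0}
    - {"translation":[0,0,0],"roll":0}
  fingers: 1

```text
time: 8.83
tool_pos: [0.5426, -0.303, 0.2306]
tool_rot: [-3.135, 0.015, 2.916]
contact_force: [0.7, -0.4, 1.0]
opening: 0.0899
grip_force: 0.0
```

```bash
python3 - <<'E'
from h import *
T=get_calibration('wrist')['world_from_camera']
im=read_camera('wrist')
s=read_camera('scene');t=cv2.imread('pics/t2.png')
a=cv2.resize(s[150:260,60:320][:,:,::-1],(400,170));b=cv2.resize(im[:,:,::-1],(400,300))
# socket crop from t2 (top) : 800-view (623,184) -> px
u=140+(623-480)/ (788-480)*360*1.0; print(u)
cx,cy=proj('top',[[0.5505,-0.0218,0.1]])[0];print(cx,cy)
c=cv2.resize(t[int(cy)-25:int(cy)+25,int(cx)-25:int(cx)+25],(400,400),interpolation=cv2.INTER_CUBIC)
o=np.zeros((470,800,3),np.uint8);o[:300,:400]=b;o[300:470,:400]=a;o[:400,400:]=c
cv2.imwrite('pics/v3.png',o)
go([0.40,0.25,0.25],3.0)
for n in ['cap','mat']:print(n,[(np.round(d['at'],3).tolist(),round(d['confidence'],2)) for d in search_frame('scene',n)][:4])
E
```

```text
307.1428571428571
307.172321390666 214.72819541310227
t 8.93 pos [ 0.5404 -0.3014  0.2231] rot [-3.14   0.005  2.916] tool mm [260.1 505.9 -29.1] roll -0.084
cap [([0.584, 0.106, 0.009], 0.78), ([0.586, -0.144, 0.009], 0.66)]
mat [([0.549, -0.295, 0.003], 0.84)]
```

View pics/v3.png

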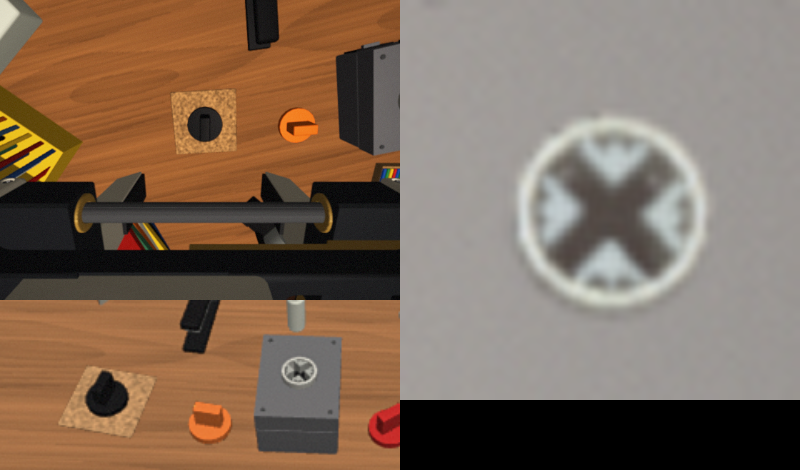

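The cap stands upright in the middle of the mat (left panel 205,123). The socket cross sits at about 45° with its centre at crop (612,212). Next, the rack.

Call:
step_arm:
  commands:
    - {"translation":[11.1,32.8,0],"roll":0}
    - {"translation":[11.1,32.8,0],"roll":0}
    - {"translation":[11.1,32.8,0],"roll":0}
    - {"translation":[11.1,32.8,0],"roll":0}
    - {"translation":[11.1,32.8,0],"roll":0}
    - {"translation":[11.1,32.8,0],"roll":0}
    - {"translation":[11.1,32.8,0],"roll":0}
    - {"translation":[11.1,32.8,0],"roll":0}
    - {"translation":[11.1,32.8,0],"roll":0}
    - {"translation":[11.1,32.8,0],"roll":0}
    - {"translation":[11.1,32.8,0],"roll":0}
    - {"translation":[11.1,32.8,0],"roll":0}
    - {"translation":[11.1,32.8,0],"roll":0}
    - {"translation":[11.1,32.8,0],"roll":0}
    - {"translation":[11.1,32.8,0],"roll":0}
    - {"translation":[11.1,32.8,0],"roll":0}
    - {"translation":[0,0,0],"roll":0}
    - {"translation":[0,0,0],"roll":0}
    - {"translation":[0,0,0],"roll":0}

```text
time: 10.62
tool_pos: [0.4835, 0.2498, 0.2189]
tool_rot: [-3.14, -0.002, 2.916]
contact_force: [0.6, 0.1, 0.7]
opening: 0.0916
grip_force: 0.0
```

```bash
python3 - <<'E'
from h import *
go([0.484,0.251,0.22])
T=get_calibration('wrist')['world_from_camera'];np.save('T4.npy',T)
im=read_camera('wrist');cv2.imwrite('pics/w4.png',im[:,:,::-1])
for n in ['cutter_grip','round_head_top','cutter_flange']:print(n,[(np.round(d['at'],3).tolist(),round(d['confidence'],2)) for d in search_frame('wrist',n)][:4])
cx,cy=proj('wrist',[[0.484,0.251,0.07]],T)[0].astype(int);print(cx,cy)
cv2.imwrite('pics/w4c.png',cv2.resize(im[cy-50:cy+50,cx-65:cx+65,::-1],(780,600),interpolation=cv2.INTER_CUBIC));print(cx-65,cy-50)
E
```

```text
t 10.62 pos [0.4835 0.2498 0.2189] rot [-3.140e+00 -2.000e-03  2.916e+00] tool mm [-0.2  1.3 -1.1] 
cutter_grip [([0.385, -0.026, 0.038], 0.7), ([0.481, 0.254, 0.092], 0.64)]
round_head_top [([0.467, 0.331, 0.067], 0.64)]
cutter_flange [([0.603, 0.303, 0.029], 0.76), ([0.483, 0.254, 0.089], 0.7)]
285 193
220 143
```

View pics/w4c.png

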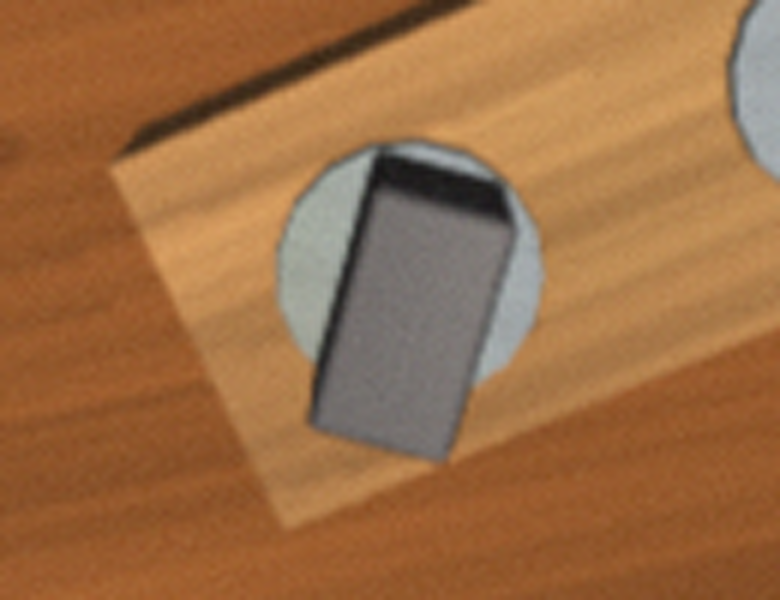

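Grip top face in the crop has corners (378,187), (513,230), (446,463) and (311,424). Flange circle is around (410,273).

```bash
python3 - <<'E'
from h import *
T=np.load('T4.npy');f=lambda q:np.array(q)/6+[220,143]
P=pix2plane('wrist',f([[378,187],[513,230],[446,463],[311,424]]),0.088,T)
a=(P[2]+P[3]-P[0]-P[1])/2;b=(P[1]+P[2]-P[0]-P[3])/2
ang=np.arctan2(a[1],a[0]);print('c',P.mean(0),np.linalg.norm(a),np.linalg.norm(b),ang,'ang from b',np.arctan2(b[1],b[0])-np.pi/2)
print('flange',pix2plane('wrist',f([[410,273]]),0.052,T))
go([*P.mean(0)[:2],0.051],ang+np.pi)
E
```

```text
c [0.48364058 0.25359725 0.088     ] 0.03993833606657045 0.02244910021475716 -0.4902979920095582 ang from b -0.5282167246914011
flange [[0.48321606 0.25379519 0.052     ]]
t 10.82 pos [0.4843 0.249  0.22  ] rot [-3.141 -0.     2.914] tool mm [  1.6   4.4 169. ] roll 0.263
```

Call:
step_arm:
  commands:
    - {"translation":[1.6,4.5,0],"roll":0}
    - {"translation":[0,0,0],"roll":0.093}
    - {"translation":[0,0,0],"roll":0.093}
    - {"translation":[0,0,0],"roll":0.092}
    - {"translation":[0,0,30],"roll":0}
    - {"translation":[0,0,35],"roll":0}
    - {"translation":[0,0,35],"roll":0}
    - {"translation":[0,0,30],"roll":0}
    - {"translation":[0,0,20],"roll":0}
    - {"translation":[0,0,10],"roll":0}
    - {"translation":[0,0,5],"roll":0}
    - {"translation":[0,0,0],"roll":0}
    - {"translation":[0,0,0],"roll":0}
  fingers: 0.6

```text
time: 11.9
tool_pos: [0.4844, 0.2553, 0.0563]
tool_rot: [3.14, 0.001, 2.638]
contact_force: [0.8, -1.0, -0.2]
opening: 0.0547
grip_force: 0.0
```

```bash
python3 - <<'E'
from h import *
go([0.4835,0.2537,0.0545],2.636)
E
```

```text
t 11.9 pos [0.4844 0.2553 0.0563] rot [3.140e+00 1.000e-03 2.638e+00] tool mm [ 0.  -1.8  1.8] roll 0.002
```

Call:
step_arm:
  commands:
    - {"translation":[0,-1.6,1.5],"roll":0}
    - {"translation":[0,0,0],"roll":0}
    - {"translation":[0,0,0],"roll":0}
    - {"translation":[0,0,0],"roll":0}
    - {"translation":[0,0,0],"roll":0}
    - {"translation":[0,0,0],"roll":0}
    - {"translation":[0,0,0],"roll":0}
    - {"translation":[0,0,0],"roll":0}
    - {"translation":[0,0,0],"roll":0}
    - {"translation":[0,0,0],"roll":0}
  fingers: 0
  grip_force: 45

```text
time: 12.73
tool_pos: [0.4829, 0.2537, 0.054]
tool_rot: [3.141, 0.0, 2.638]
contact_force: [-0.4, 0.5, 5.5]
opening: 0.0238
grip_force: 45.0
```

Call:
step_arm:
  commands:
    - {"translation":[0,0,-5],"roll":0}
    - {"translation":[0,0,-10],"roll":0}
    - {"translation":[0,0,-30],"roll":0}
    - {"translation":[0,0,-40],"roll":0}
    - {"translation":[0,0,-40],"roll":0}
    - {"translation":[0,0,-20],"roll":0}
    - {"translation":[-25.3,-20.9,0],"roll":0}
    - {"translation":[-25.3,-20.9,0],"roll":0}
    - {"translation":[-25.3,-20.9,0],"roll":0}
    - {"translation":[-25.3,-20.9,0],"roll":0}
    - {"translation":[-25.3,-20.9,0],"roll":0}
    - {"translation":[-25.3,-20.9,0],"roll":0}
    - {"translation":[-25.3,-20.9,0],"roll":0}
    - {"translation":[-25.3,-20.9,0],"roll":0}
    - {"translation":[-25.3,-20.9,0],"roll":0}
    - {"translation":[-25.3,-20.9,0],"roll":0}
    - {"translation":[0,0,0],"roll":0}
    - {"translation":[0,0,0],"roll":0}
    - {"translation":[0,0,0],"roll":0}
    - {"translation":[0,0,0],"roll":0}

```text
time: 14.4
tool_pos: [0.603, -0.0504, 0.1989]
tool_rot: [3.141, -0.001, 2.639]
contact_force: [-0.4, -0.1, -1.8]
opening: 0.024
grip_force: 45.0
```

```bash
python3 - <<'E'
from h import *
go([0.5505,-0.0218,0.17])
T=get_calibration('wrist')['world_from_camera'];np.save('T5.npy',T)
im=read_camera('wrist');cv2.imwrite('pics/w5.png',im[:,:,::-1])
cx,cy=proj('wrist',[[0.5505,-0.0218,0.1]],T)[0].astype(int);print(cx,cy)
x0=max(cx-50,0);y0=max(cy-35,0);print(x0,y0)
cv2.imwrite('pics/w5c.png',np.vstack([cv2.resize(im[y0:y0+75,x0:x0+100,::-1],(400,300),interpolation=cv2.INTER_CUBIC),cv2.resize(im[:,:,::-1],(400,300))]))
E
```

```text
t 14.4 pos [ 0.603  -0.0504  0.1989] rot [ 3.141e+00 -1.000e-03  2.639e+00] tool mm [59.7 -0.2 28.9] 
284 136
234 101
```

View pics/w5c.png

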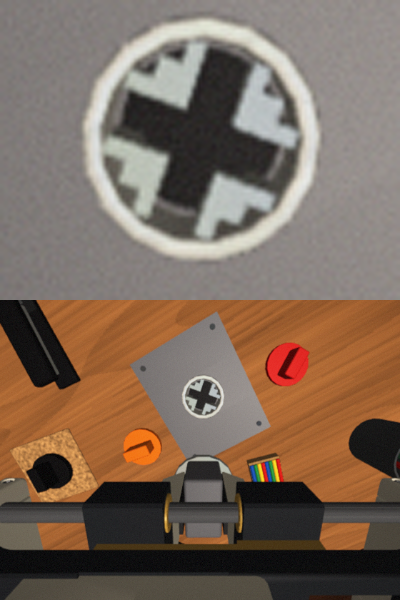

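The socket's cross in the crop has its rim centred at (201,138), with one slot tilted about 15° from the picture's vertical. I'll rectify it and measure the angle by a fourfold Fourier phase.

```bash
python3 - <<'E'
from h import *
T=np.load('T5.npy');g=cv2.cvtColor(cv2.imread('pics/w5.png'),cv2.COLOR_BGR2GRAY).astype(np.float32)
# rim: outer circle in metric plane z=.1 by radial gradient
def rect(c,z,h=30,s=0.25):
    v=np.arange(-h,h+s,s)/1000;X,Y=np.meshgrid(v,v)
    q=proj('wrist',np.c_[c[0]+X.ravel(),c[1]+Y.ravel(),np.full(X.size,z)],T).astype(np.float32)
    return X*1000,Y*1000,cv2.remap(g,q[:,0].reshape(X.shape),q[:,1].reshape(X.shape),cv2.INTER_CUBIC)
c=np.array([0.5505,-0.0218])
for i in range(3):
    X,Y,I=rect(c,0.1);m=((I>195)&(np.hypot(X,Y)>17)).astype(np.uint8)
    cn=max(cv2.findContours(m,0,1)[0],key=cv2.contourArea);e=cv2.fitEllipse(cv2.convexHull(cn))
    off=(np.array(e[0])*.25-30);c=c+off/1000;print(off,np.array(e[1])*.25)
print('centre',c)
X,Y,I=rect(c,0.099);r=np.hypot(X,Y);th=np.arctan2(Y,X)
for lo,hi in[(4.5,9),(6,10),(7,12),(6,14)]:
    m=(r>lo)&(r<hi);F=(I[m]*np.exp(-4j*th[m])).sum();print(lo,hi,'hub lobes',-0+np.angle(F)/4*-1*-1,'slot ang',(np.angle(F*-1)/4))
F=None
go([*c,0.17])
E
```

```text
[-0.442173  -0.1633873] [46.07305527 46.37425995]
[-0.02448082  0.00415611] [46.0295639  46.34179688]
[-0.00716019  0.00094223] [46.04314041 46.33304214]
centre [ 0.55002619 -0.02195829]
4.5 9 hub lobes 0.06470288378464716 slot ang -0.7206952796128011
6 10 hub lobes 0.06336922841525984 slot ang -0.7220289349821885
7 12 hub lobes 0.062484674047409136 slot ang -0.7229134893500392
6 14 hub lobes 0.06327525322887541 slot ang -0.7221229101685729
t 14.45 pos [ 0.6031 -0.0503  0.1989] rot [ 3.141 -0.     2.639] tool mm [60.1 -0.7 29. ]
```

```bash
python3 - <<'E'
from h import *
T=np.load('T5.npy');g=cv2.cvtColor(cv2.imread('pics/w5.png'),cv2.COLOR_BGR2GRAY).astype(np.float32)
c=[0.55003,-0.02196];rr=np.arange(6,14,.5)/1000
res=[]
for a in np.arange(0,1.5708,0.02):
    P=np.array([[c[0]+r*np.cos(a+k*np.pi/2),c[1]+r*np.sin(a+k*np.pi/2),0.099] for k in range(4) for r in rr])
    q=proj('wrist',P,T).astype(np.float32);res.append((a,cv2.remap(g,q[:,:1],q[:,1:],1).mean()))
res=np.array(res);d=res[res[:,1]<0.5*(res[:,1].min()+res[:,1].max())];print(d[0],d[-1],'mid',d[:,0].mean())
E
```

```text
[ 0.26       95.51190186] [ 1.18       92.86520386] mid 0.7200000000000001
```

Call:
step_arm:
  commands:
    - {"translation":[20,-0.2,0],"roll":0}
    - {"translation":[20,-0.2,0],"roll":0}
    - {"translation":[20,-0.2,0],"roll":0}
    - {"translation":[0,0,0],"roll":0.116}
    - {"translation":[0,0,0],"roll":0.115}
    - {"translation":[0,0,0],"roll":0.115}
    - {"translation":[0,0,20],"roll":0}
    - {"translation":[0,0,20],"roll":0}
    - {"translation":[0,0,8],"roll":0}
    - {"translation":[0,0,0],"roll":0}
    - {"translation":[0,0,0],"roll":0}
    - {"translation":[0,0,0],"roll":0}
    - {"translation":[0,0,0],"roll":0}

```text
time: 15.53
tool_pos: [0.5513, -0.0231, 0.1519]
tool_rot: [3.14, 0.002, 2.292]
contact_force: [-0.7, 0.1, -1.3]
opening: 0.0234
grip_force: 45.0
```

```bash
python3 - <<'E'
from h import *
go([0.5500,-0.0220,0.108],2.293);print(observe()['contact_force'],observe()['torque'])
E
```

```text
t 15.53 pos [ 0.5513 -0.0231  0.1519] rot [3.140e+00 2.000e-03 2.292e+00] tool mm [ 1.7 -0.3 43.9] roll -0.001
[-0.681502    0.05682611 -1.33872391] [0.01188193 0.03483608 0.05334632]
```

Call:
step_arm:
  commands:
    - {"translation":[1.3,-0.2,0],"roll":0}
    - {"translation":[0,0,6],"roll":0}
    - {"translation":[0,0,6],"roll":0}
    - {"translation":[0,0,4],"roll":0}
    - {"translation":[0,0,3],"roll":0}
    - {"translation":[0,0,3],"roll":0}
    - {"translation":[0,0,2],"roll":0}
    - {"translation":[0,0,0],"roll":0}
    - {"translation":[0,0,0],"roll":0}

```text
time: 16.28
tool_pos: [0.5497, -0.0223, 0.1267]
tool_rot: [3.142, -0.0, 2.292]
contact_force: [0.4, 0.0, -1.2]
opening: 0.0235
grip_force: 45.0
```

```bash
python3 - <<'E'
from h import *
go([0.5500,-0.0220,0.108],2.293);print(observe()['contact_force'],observe()['torque'])
E
```

```text
t 16.28 pos [ 0.5497 -0.0223  0.1267] rot [ 3.142 -0.     2.292] tool mm [ 0.   0.4 18.7] roll -0.001
[ 0.38320083  0.01414686 -1.18797269] [-0.09435787  0.01552011  0.00557377]
```

The splines are already about 6 mm into the slots with no contact force, so they mesh. Now pressing home.

Call:
step_arm:
  commands:
    - {"translation":[0,0,3],"roll":0}
    - {"translation":[0,0,3],"roll":0}
    - {"translation":[0,0,3],"roll":0}
    - {"translation":[0,0,3],"roll":0}
    - {"translation":[0,0,3],"roll":0}
    - {"translation":[0,0,2],"roll":0}
    - {"translation":[0,0,1],"roll":0}
    - {"translation":[0,0,0],"roll":0}
    - {"translation":[0,0,0],"roll":0}

```text
time: 17.03
tool_pos: [0.55, -0.0224, 0.1091]
tool_rot: [3.141, 0.001, 2.292]
contact_force: [-0.8, -0.2, 6.3]
opening: 0.0242
grip_force: 45.0
```

Call:
step_arm:
  commands:
    - {"translation":[0,0,0.5],"roll":0}
    - {"translation":[0,0,0.5],"roll":0}
    - {"translation":[0,0,0.5],"roll":0}
    - {"translation":[0,0,0],"roll":0}
    - {"translation":[0,0,0],"roll":0}

```text
time: 17.45
tool_pos: [0.5501, -0.0224, 0.108]
tool_rot: [3.141, 0.001, 2.292]
contact_force: [-2.0, -0.2, 9.3]
opening: 0.0237
grip_force: 45.0
```

Call:
step_arm:
  commands:
    - {"translation":[0,0,0.5],"roll":0}
    - {"translation":[0,0,0.5],"roll":0}
    - {"translation":[0,0,0],"roll":0}
    - {"translation":[0,0,0],"roll":0}
    - {"translation":[0,0,0],"roll":0}

```text
time: 17.87
tool_pos: [0.5501, -0.0224, 0.108]
tool_rot: [3.14, 0.002, 2.292]
contact_force: [-4.9, 0.3, 15.9]
opening: 0.0232
grip_force: 45.0
```

```bash
python3 - <<'E'
from h import *
s=read_camera('scene');w=read_camera('wrist')
cv2.imwrite('pics/fin.png',np.vstack([cv2.resize(s[120:290,80:460,::-1],(640,286)),cv2.resize(w[120:300,100:460,::-1],(560,280)).copy() if 0 else cv2.resize(w[120:300,100:460,::-1],(640,310))]))
print(observe()['contact_force'],observe()['tool_pos'])
E
```

```text
[-3.7236704   0.32918412 17.7890633 ] [ 0.55008851 -0.02237302  0.10804746]
```

View pics/fin.png

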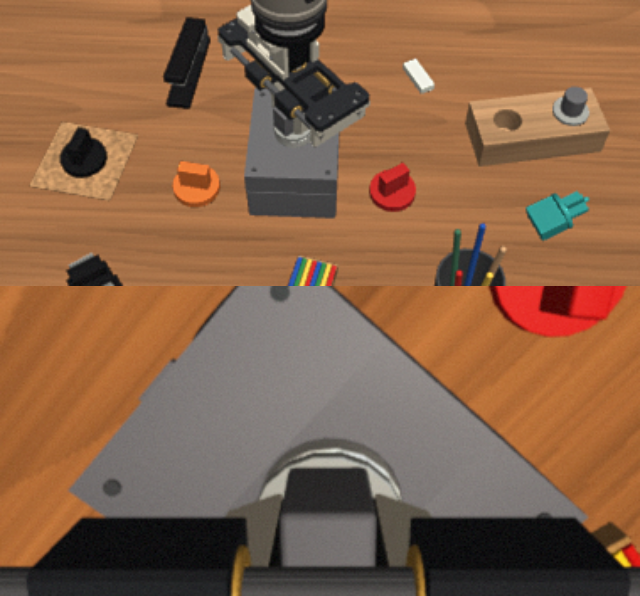

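The flange lies on the collar rim (330,470), the cap is on the mat (83,155), the round head is still in the rack (572,105), and nothing else has moved. Handing in.

```bash
python3 -c "
from cell import *
print(hand_in())"
```

```text
the job is handed in; nothing more can be done
None
```

The job is handed in: the black cap stands upright on the cork mat, and the flat-grip head is meshed, fully home and still held down with about 17 N; nothing else was seen to move.

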